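Hitch a vacuum gauge carrier onto its ball stand and latch it

TASK

Set the gauge carrier down over the steel ball of the stand with its tail along the blue plate, press it straight down until its socket clicks fully home, and only then press the red latch lever all the way down so that it locks under the ball. Be gentle: do not drop the carrier or ram or force it against the stand, do not close the lever beforehand, and leave the other things on the bench where they are.

Things in the scene. Friction and masses are not known exactly. Their poses are not given: they have to be found in the camera images.
- coupler: Gauge carrier, loose, about 0.5 to 0.7 kg, balanced near its grip; starts standing upright on the table. Origin: on the socket's axis, in the plane of the underside (socket rim and tail foot, z = 0). z up, x points from tail to gauge. Tail: two grey rails along -x to the foot. Gauge: upright steel cylinder at x = +48, radius 18.5, top at z = 80.
- socket (a point): On the socket's axis, 21 above the carrier's underside: here lies the ball's centre when fully home. Socket: grey cup, outer radius 27, open below, bore radius 17.2, mouth flared to about 20 at the rim, flat crown inside 37 above the underside. A slot on the tail side lets the latch's pawl in.
- grip (a point): Middle of the yellow grip block on the socket's axis, 67 above the carrier's underside. Block 26 (carrier x) by 24 (carrier y), from 47 to 87 above the underside: take it from above, fingers closing along the carrier's y.
- spring_pin (a point): One of two spring pins (behind brass bosses at y = + and - 23 to 35, 13 above the underside) whose round noses reach 3 into the bore. The ball has to be pushed past them: 9 to 13 N in all, of which the carrier's weight gives 5 to 7; they then snap in and keep it home. Just after, the crown meets the ball and the force climbs steeply.
- tail_foot (a point): Middle of the underside of the carrier's tail foot, 102 behind the socket's axis. Foot 12 long, 30 wide, 26 high.
- latch_pad (a point): Middle of the upper face of the red pad (30 long, 22 wide) near the free end of the latch lever. The lever's hinge runs along y at x = -24, z = 37 in the carrier's frame; the lever points to the tail, raised 0.5 rad when open, level when shut. The point lies 67 from the hinge along the lever and 4 above its middle line; the lever ends 82 from the hinge.
- latch (a joint): Latch lever angle, rad: 0 to 0.08 (open, raised) at the start, 0.5 shut (level, at its stop). Stays where it is left; takes about 4 to 6 N at the pad. Its pawl swings under the ball as the lever goes down: if the ball is not fully home the pawl meets it, the lever stops short near 0.39 and pressing on tips the carrier.
- stand: Fixed ball stand. Origin: on the table (z = 0) under the ball's axis; x points from the column to the ball. Blue plate 146 long (x = -118 to +28), 56 wide, 10 thick; on it a steel ball, diameter 32, its centre 22 above the plate's top. The plate's height was set by hand and is NOT measured: ball centre 88 to 115 above the table. Plate and ball give about 1 mm per 6 N downward.
- stand_tail (a point): Point on the table straight under the black pad at the tail end of the stand's blue plate (x = -102 in the stand's frame). The carrier's tail foot belongs above this point, when home 1 above the plate's top.
- flange_ring: Steel ring flange, radius 35, 13 high, lying flat; bystander. Origin under its centre.
- blank_flange: Steel disc, radius 27, 12 high; bystander. Origin under its centre.
- multimeter: Orange hand meter 140 by 75 by 34 lying flat; bystander. Origin under its centre.
- solvent_bottle: White bottle with blue cap, radius 30, 150 high; bystander. Origin under its centre.
- spanner: Steel spanner 170 long lying flat; bystander.
- screwdriver: Screwdriver lying flat; bystander.
- bolt_box: Small blue open box of bolts 120 by 90 by 35; bystander. Origin under its centre.

How it is judged:
On the way, in this order (a step that is already met when the one before it is completed fails the run):
1. the carrier is down over the ball, upright, lined up with the blue plate, lever still open (horizontal distance between coupler and stand below 0.004 m and angle between coupler's own z axis and vertical below 0.08 rad and angle between the x axis of coupler and the x axis of stand, either way round below 0.15 rad and x of latch_pad in the frame of stand below 0 m and contact force between coupler and stand above 2 N and value of joint latch below 0.2 rad), for 0.2 s.
2. the lever is pressed shut (value of joint latch above 0.48 rad and horizontal distance between coupler and stand below 0.004 m and angle between coupler's own z axis and vertical below 0.08 rad), for 0.2 s.
At the end, for the whole second after the job is handed in: The carrier rests still on the ball (over 2 N on the stand): socket axis within 4 mm of the ball's axis, upright within 0.06 rad, tail along the plate within 0.15 rad and towards its tail end, latch shut above 0.48 rad, speed below 0.01 m/s (horizontal distance between coupler and stand below 0.004 m and angle between coupler's own z axis and vertical below 0.06 rad and angle between the x axis of coupler and the x axis of stand, either way round below 0.15 rad and x of latch_pad in the frame of stand below 0 m and value of joint latch above 0.48 rad and contact force between coupler and stand above 2 N and linear speed of coupler below 0.01 m/s); the robot touches nothing.
It fails at once if the carrier is pressed or knocked against the stand with more than 45 N (contact force between coupler and stand above 45 N).
It fails at once if the carrier is dropped (moves faster than 0.15 m/s without being held) (contact force between each of the arm, the fingers and coupler below 0.05 N and linear speed of coupler above 0.15 m/s).
It fails at once if the lever is closed while the carrier is away from the ball (value of joint latch above 0.3 rad and horizontal distance between coupler and stand above 0.03 m).
It fails at once if another thing on the bench is shifted by more than 20 mm (distance of any of flange_ring, blank_flange, multimeter, solvent_bottle, spanner, screwdriver, bolt_box from where it was at the start of the episode above 0.02 m).
It also fails if it takes over 64 s, if anything falls off the work surface, if the arm or the gripper's body presses on something with over 40 N, if the wrist force passes 120 N, or if a joint passes its speed limit or range.

ROBOT

A 6-joint arm with a two-finger parallel gripper is mounted at the origin on the work surface. World frame = base frame: x ahead of the robot, y to its left, z up, the work surface at z = 0. Lengths are in m, angles in rad, forces in N, time in s.
With the tool pointing down it reaches from about 0.3 to 0.825 m from the base axis. Payload 5.4 kg.
Tool frame: the origin (TCP) lies at the very end of the fingers, on their centre line; the grasp point (between the pads) lies 19 mm behind it; z points along the fingers, y is the line along which they close (so a half turn about z gives the same grasp; the last joint's range is limited). The gripper opens to 92 mm and grips with 3 to 60 N. Pads are 20 mm wide; open, the fingers measure 128 mm over their backs; the gripper's body (75 mm by 189 mm) begins 69 mm behind the grasp point.
Start: joints at [-1.505, 0.158, 1.597, -0, 1.386, -0.21], TCP at [0.157, -0.553, 0.215] pointing down, gripper open.
Joint ranges: [-2.91, 2.91], [-0.94, 2.29], [0.18, 2.7], [-1.29, 4.43], [0.17, 2.64], [-3, 3]. Speed limits (rad/s): [2.57, 2.57, 3.14, 3.14, 3.14, 3.14].

INTERFACE

Orientations are given as a rotation vector (axis times angle).
In Python, from workcell import bot gives the robot as it stands. Calls block until the motion is done:
- bot.goto(position, orientation): joint-space move of the TCP to a pose.
- bot.line_to(position, rot=None, max_speed=0.15): straight line of the TCP; rot=None keeps the orientation; max_speed is the mean speed in m/s.
- bot.set_joints(angles): joint-space move.
- bot.set_gripper(opening, newtons=None): opening from 0.0 (shut) to 1.0 (fully open); newtons is the grip in N (None keeps the last); returns when the fingers have stopped.
- bot.hold(seconds).
- bot.inverse_kinematics(position, orientation): joint angles nearest the present ones, or None.
- bot.read_camera(name): name is "side" or "top" or "wrist"; returns a dict with "pixels" (480x640x3 uint8, blue, green, red), "fx", "fy", "cx", "cy" (pixels), "k1" (the pictures are not rectified: a ray, as slopes to the right and down, at radius r is drawn at 1 + k1 r^2 times it, then the intrinsics apply), "R" (3x3) and "t" (3): a world point X has camera coordinates R X + t. Camera axes: x right, y down, z forward; pixel columns grow to the right and rows downward; lengths in m; the calibration is good to about 2 mm. A picture is of the moment at which its call begins. There is no depth.
A pose or a line that the arm cannot do raises bot.MotionError and nothing moves.
- bot.job_done(): hands the job in; it is judged then, once.
Readings, each from a call of its own:
- bot.current_clock(): time.
- bot.current_joints(): joint angles.
- bot.current_joint_vel(): joint speeds.
- bot.current_effort(): joint torques, N m.
- bot.current_ee_pos(): TCP position.
- bot.current_tool_rot(): TCP orientation.
- bot.current_contact_force(): force on the tool from outside, world axes, zero at the start.
- bot.current_ft_torque(): the same for the moment, N m.
- bot.current_opening(): opening from 0.0 (shut) to 1.0 (fully open).
- bot.current_grip_force(): force on a finger pad.
Only numpy, scipy, OpenCV 4.12 (cv2) and the standard library are available. Lean on these libraries where they do the work, as an engineer would, in place of code of your own. Each camera call takes 0.05 s, during which the arm holds its last target. There are 200 camera calls.

## Working session

There is one attempt and no reset: what is moved stays moved. The work goes in short steps, each a Python script; the robot and the scene stay as the last script left them, time stands still between calls to the robot, and variables do not carry over. Pictures are saved under pics/ and viewed, at most 10 in all, crops included, and the job is handed in when it is done.

```bash
mkdir -p pics; ls; python3 - <<'E'
from workcell import bot
import cv2,numpy as np
for n in ("side","top","wrist"):
    d=bot.read_camera(n); cv2.imwrite(f"pics/{n}0.png",d["pixels"])
    R=np.array(d["R"]);t=np.array(d["t"]);print(n,d["fx"],d["fy"],d["cx"],d["cy"],d["k1"],"C",(-R.T@t).round(3),"fwd",R[2].round(3))
print(bot.current_clock(),bot.current_tool_rot(),bot.current_contact_force())
E
```

```text
pics
side 520.0588106274008 520.0588106274008 315.07542920278325 246.58755442523943 -0.03173979993452554 C [0.526 0.741 0.896] fwd [ 0.009 -0.68  -0.733]
top 589.836337962597 589.836337962597 319.75927400081446 254.21348061238115 0.06587597952728452 C [0.409 0.012 1.312] fwd [ 0.1    0.004 -0.995]
wrist 381.0187939312646 381.0187939312646 327.24268929348193 236.42269890731023 -0.05477518843342342 C [ 0.223 -0.534  0.384] fwd [-0.236 -0.066 -0.97 ]
0.15 [-3.11037025e+00 -4.31540088e-01 -2.06046991e-04] [ 1.00551632 -0.23581257  0.26590904]
```

View pics/top0.png

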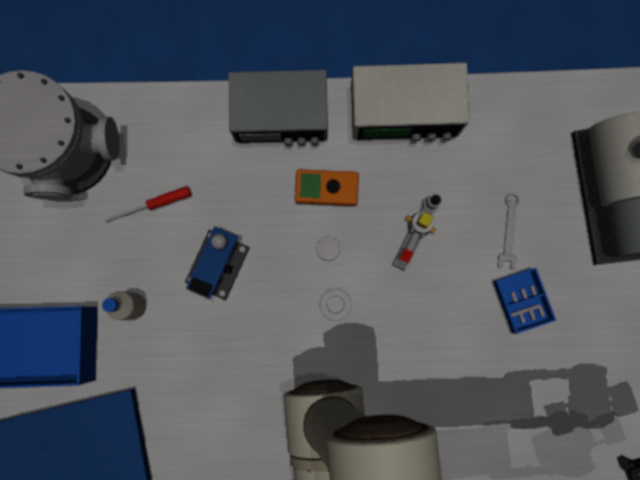

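View pics/side0.png

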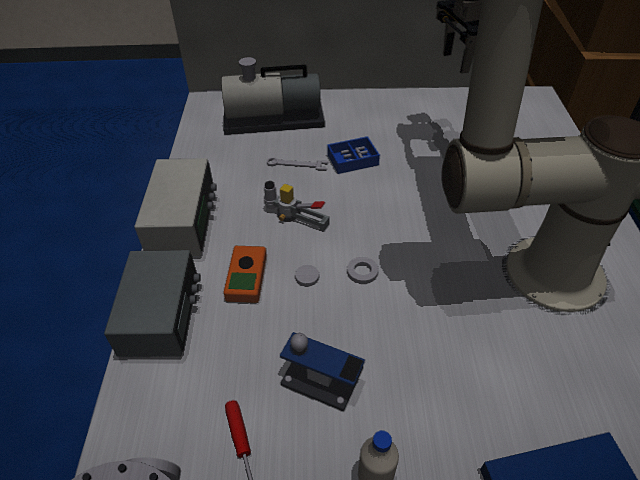

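The top view shows the yellow grip at about (425,220), the red pad at (403,256), the ball at (219,241) and the plate's black pad at (200,288). In the side view the grip is at (287,192), the ball at (299,343) and the black pad at (352,366). I'll triangulate coarsely, then look from the wrist camera over each.

```bash
cat > h.py <<'E'
import cv2,numpy as np
from workcell import bot
def ray(d,px):
    K=np.array([[d["fx"],0,d["cx"]],[0,d["fy"],d["cy"]],[0,0,1.]])
    u=cv2.undistortPoints(np.float64(px).reshape(-1,1,2),K,np.array([d["k1"],0,0,0.]))[0,0]
    R=np.array(d["R"]);v=R.T@np.array([u[0],u[1],1]);return -R.T@np.array(d["t"]),v/np.linalg.norm(v)
def tri(obs):
    A=0;b=0
    for d,p in obs:
        c,v=ray(d,p);P=np.eye(3)-np.outer(v,v);A=A+P;b=b+P@c
    X=np.linalg.solve(A,b)
    return X,[round(float(np.linalg.norm(np.cross(X-ray(d,p)[0],ray(d,p)[1])))*1e3,1) for d,p in obs]
def plane(d,p,z):
    c,v=ray(d,p);return c+v*(z-c[2])/v[2]
def project(d,X):
    K=np.array([[d["fx"],0,d["cx"]],[0,d["fy"],d["cy"]],[0,0,1.]])
    return cv2.projectPoints(np.float64(X).reshape(1,3),cv2.Rodrigues(np.array(d["R"]))[0],np.float64(d["t"]),K,np.array([d["k1"],0,0,0.]))[0].ravel()
def down(yaw):  # tool z down, tool x at heading yaw
    c,s=np.cos(yaw),np.sin(yaw)
    return cv2.Rodrigues(np.array([[c,s,0],[s,-c,0],[0,0,-1.]]))[0].ravel()
def mask(d,lo,hi): return cv2.inRange(cv2.cvtColor(d["pixels"],cv2.COLOR_BGR2HSV),np.array(lo),np.array(hi))
E
python3 - <<'E'
from h import *
t=bot.read_camera("top");s=bot.read_camera("side")
for n,a,b in [("grip",(425,220),(287,190)),("ball",(219,241),(299,343)),("bpad",(200,288),(352,366)),("red",(403,256),(316,205)),("gauge",(434,200),(270,185))]:
    print(n,*tri([(t,a),(s,b)]))
R=cv2.Rodrigues(bot.current_tool_rot())[0];print(R.round(2))
d=bot.read_camera("wrist");print((R.T@np.array(d["R"]).T).round(3), R.T@(-np.array(d["R"]).T@d["t"]-bot.current_ee_pos()))
E
```

```text
grip [ 0.60192988 -0.20748378  0.07436033] [0.9, 0.9]
ball [0.5662472  0.22701693 0.08426457] [0.5, 0.5]
bpad [0.47052398 0.26917671 0.0726891 ] [1.6, 1.6]
red [ 0.52998317 -0.15951951  0.06764765] [3.6, 3.6]
gauge [ 0.64424083 -0.22835429  0.07323373] [0.7, 0.7]
[[ 0.96  0.27 -0.  ]
 [ 0.27 -0.96  0.  ]
 [ 0.   -0.   -1.  ]]
[[-0.002 -0.969 -0.245]
 [ 1.    -0.002  0.   ]
 [-0.001 -0.245  0.969]] [ 0.069096   -0.00040371 -0.17057992]
```

```bash
python3 - <<'E'
from h import *
import pickle
ball=np.array([.566,.227]);yaw=-0.41+np.pi
ty=np.array([np.sin(yaw),-np.cos(yaw)])
ims=[]
for i,s in enumerate((.06,-.06)):
    p=ball+np.array([-.03,.013])+s*ty
    (bot.goto if i==0 else bot.line_to)([*p,.23],down(yaw))
    bot.hold(.3);d=bot.read_camera("wrist");ims.append(d)
pickle.dump(ims,open("stand.pkl","wb"))
cv2.imwrite("pics/st.png",cv2.resize(np.hstack([d["pixels"] for d in ims]),(800,300),interpolation=cv2.INTER_AREA))
print(bot.current_clock(),bot.current_joints(),bot.current_ee_pos())
E
```

```text
5.2333 [ 1.25142780e-01  6.93160365e-02  1.66347164e+00  1.78753243e-05
  1.40901744e+00 -1.03611899e+00] [0.5121194  0.18527546 0.22987916]
```

View pics/st.png

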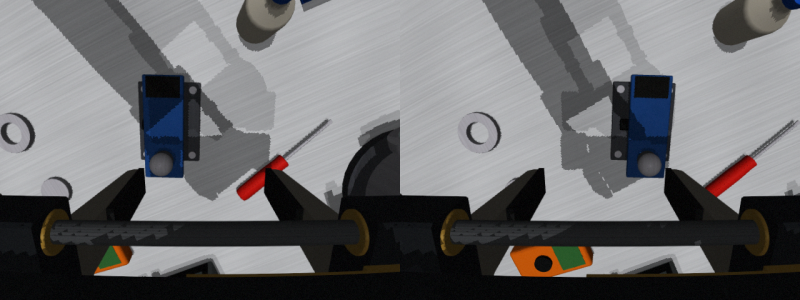

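The ball sits at about (259,261) in the first wrist picture and (400,261) in the second, full-size pixels. The plate runs up the image towards its black pad, and the screwdriver lies beside it. Next come segmentation and zoomed crops.

```bash
python3 - <<'E'
from h import *
import pickle
ims=pickle.load(open("stand.pkl","rb"))
out=[]
for d,cx in zip(ims,(259,400)):
    m=mask(d,(100,120,25),(125,255,255)); m[:100]=0;m[300:]=0;m[:,:cx-60]=0;m[:,cx+60:]=0
    out.append(cv2.resize(d["pixels"][110:300,cx-50:cx+50],None,fx=3,fy=3,interpolation=cv2.INTER_CUBIC))
    sub=d["pixels"][225:300,cx-40:cx+40]
    print(cv2.HoughCircles(cv2.GaussianBlur(cv2.cvtColor(sub,cv2.COLOR_BGR2HSV)[:,:,1],(3,3),0),cv2.HOUGH_GRADIENT,1,30,param1=100,param2=10,minRadius=15,maxRadius=28))
    c=max(cv2.findContours(m,0,1)[0],key=cv2.contourArea); print(cv2.boundingRect(c),cv2.minAreaRect(c))
    for (u,v) in ((cx,200),(cx,125),(cx,140),(cx+27,200),(cx-27,200),(cx,259),(cx+35,220)): print(u,v,cv2.cvtColor(d["pixels"],cv2.COLOR_BGR2HSV)[v,u])
cv2.imwrite("pics/stz.png",np.hstack(out))
E
```

```text
[[[38.5 37.5 18.5]]]
(227, 119, 68, 165) ((260.5, 201.0), (164.0, 67.0), 90.0)
259 200 [108 208  98]
259 125 [150  64   8]
259 140 [  6 255   5]
286 200 [109 204  95]
232 200 [109 199  64]
259 259 [130   9  86]
294 220 [105  28  18]
[[[38.5 37.5 19.3]]]
(362, 120, 74, 164) ((398.46771240234375, 201.95254516601562), (67.1130142211914, 164.99810791015625), 2.6324350833892822)
400 200 [109 197  93]
400 125 [80 55 14]
400 140 [165  27  19]
427 200 [109 212  90]
373 200 [107 212  47]
400 259 [120   3  86]
435 220 [100   9 175]
```

View pics/stz.png

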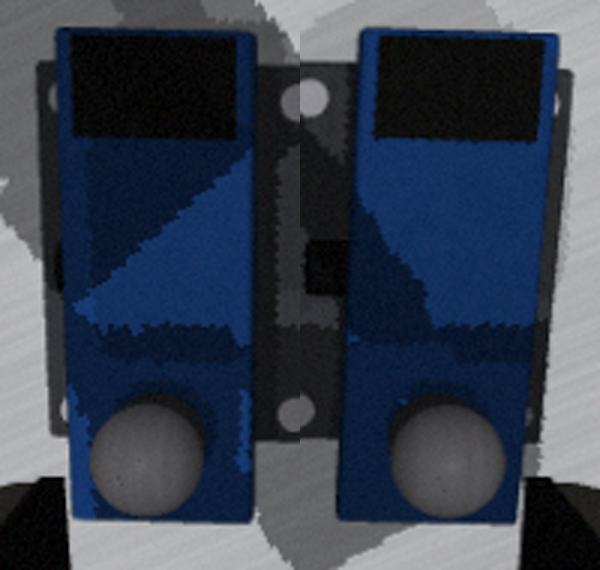

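The crops show the ball round and clear, centred near (258,263) and (399,263), radius about 19 px. The black pad is a clean rectangle at the tail end, so both can be segmented well.

```bash
python3 - <<'E'
from h import *
import pickle
ims=pickle.load(open("stand.pkl","rb"))
B=[];P=[];C=[]
for d,cx in zip(ims,(258,399)):
    hsv=cv2.cvtColor(d["pixels"],cv2.COLOR_BGR2HSV)
    roi=np.zeros((480,640),np.uint8);cv2.circle(roi,(cx,263),23,255,-1)
    m=cv2.inRange(hsv,(0,0,35),(180,90,255))&roi
    m=cv2.morphologyEx(m,cv2.MORPH_OPEN,np.ones((5,5)));c=max(cv2.findContours(m,0,1)[0],key=cv2.contourArea)
    (x,y),r=cv2.minEnclosingCircle(c);e=cv2.fitEllipse(c);print("ball",x,y,r,e);B.append((d,e[0]))
    m=cv2.inRange(hsv[:,:,2],0,36);m=cv2.medianBlur(m,5);m2=np.zeros_like(m);m2[118:160,cx-29:cx+38]=m[118:160,cx-29:cx+38]
    c=max(cv2.findContours(cv2.morphologyEx(m2,cv2.MORPH_OPEN,np.ones((7,7))),0,1)[0],key=cv2.contourArea)
    r=cv2.minAreaRect(c);print("pad",r);P.append((d,r[0]))
b,e1=tri(B);p,e2=tri(P);x=(b-p)[:2]
print("ball",b,e1,"pad",p,e2,"len",np.linalg.norm(x),"yaw",np.arctan2(x[1],x[0]))
t=bot.read_camera("top");print(project(t,b),project(t,p))
# plate front/rear edges onto plane of plate top
for d,cx in zip(ims,(258,399)):
    print([plane(d,q,b[2]-.022).round(4) for q in ((cx,283.5),)])
E
```

```text
ball 257.3043518066406 262.9130554199219 18.998159408569336 ((257.2992248535156, 263.0335998535156), (36.461753845214844, 37.14911651611328), 68.12183380126953)
pad ((259.9851379394531, 138.60940551757812), (54.76419448852539, 34.42877960205078), 1.3971810340881348)
ball 398.81976318359375 263.5494079589844 19.01469612121582 ((398.8935241699219, 263.30804443359375), (36.65572738647461, 36.99386978149414), 107.99532318115234)
pad ((402.529296875, 139.06341552734375), (54.5358772277832, 33.70229721069336), 1.7899105548858643)
ball [0.56592365 0.22808369 0.09548734] [0.0, 0.0] pad [0.47360014 0.27127116 0.07254475] [0.1, 0.1] len 0.10192539867098054 yaw -0.4375443786372625
[217.54810939 240.2797996 ] [199.11332777 285.80870802]
[array([0.5888, 0.2131, 0.0735])]
[array([0.5927, 0.2223, 0.0735])]
```

Ball and pad agree with the text: 101.9 mm apart against 102, and 23 mm in height against 22. Now the carrier.

```bash
python3 - <<'E'
from h import *
import pickle
g=np.array([.600,-.206]);yaw=-0.5+np.pi
ty=np.array([np.sin(yaw),-np.cos(yaw)])
ims=[]
for i,s in enumerate((.06,-.06)):
    p=g+s*ty
    (bot.goto if i==0 else bot.line_to)([*p,.23],down(yaw))
    bot.hold(.3);d=bot.read_camera("wrist");ims.append(d)
    print(project(d,[.602,-.2075,.074]))
pickle.dump(ims,open("car.pkl","wb"))
out=[]
for d in ims:
    u=int(project(d,[.602,-.2075,.074])[0]);out.append(cv2.resize(d["pixels"][100:340,u-80:u+80],None,fx=2.5,fy=2.5,interpolation=cv2.INTER_CUBIC)); print(u)
cv2.imwrite("pics/cz.png",np.hstack(out))
print(bot.current_clock(),bot.current_joints())
E
```

```text
[257.44163114 223.6201245 ]
[394.14086871 223.28366938]
257
394
8.275 [-6.16795450e-01  2.82195640e-01  1.42211449e+00  3.92356107e-05
  1.43734118e+00 -1.68833160e+00]
```

View pics/cz.png

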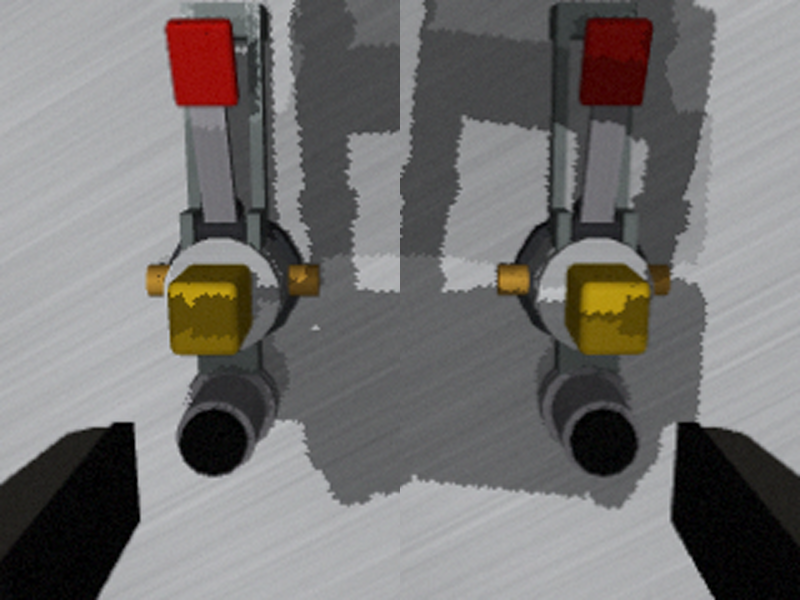

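The wrist pair shows the yellow top face centred near crop (204,318) and (615,318). The black gauge top is at (214,441) and (603,441), and the red pad at (201,61) and (616,62). The lever is open and the carrier upright.

```bash
python3 - <<'E'
from h import *
import pickle
ims=pickle.load(open("car.pkl","rb"))
us=(257,394)
f=lambda u,x,y:((x+.5)/2.5-.5+u-80,(y+.5)/2.5-.5+100)
Y=[(ims[0],f(257,203.5,318)),(ims[1],f(394,215.5,318))]
G=[];Rd=[]
for d,u in zip(ims,us):
    hsv=cv2.cvtColor(d["pixels"],cv2.COLOR_BGR2HSV)
    m=cv2.inRange(hsv[:,:,2],0,30);k=np.zeros_like(m);cv2.circle(k,(262 if u==257 else 395,276),20,255,-1)
    c=max(cv2.findContours(cv2.morphologyEx(cv2.medianBlur(m&k,3),cv2.MORPH_CLOSE,np.ones((5,5))),0,1)[0],key=cv2.contourArea);e=cv2.fitEllipse(c);print(e);G.append((d,e[0]))
    m=mask(d,(0,150,60),(8,255,255))|mask(d,(172,150,60),(180,255,255));c=max(cv2.findContours(m,0,1)[0],key=cv2.contourArea);r=cv2.minAreaRect(c);print(r);Rd.append((d,r[0]))
g,e1=tri(Y);ga,e2=tri(G);r,e3=tri(Rd)
print("griptop",g,e1,"gauge",ga,e2,"red",r,e3)
for n,v in (("gauge-grip",ga-g),("grip-red",g-r),("gauge-red",ga-r)): print(n,np.linalg.norm(v[:2]),np.arctan2(v[1],v[0]))
E
```

```text
((262.0575256347656, 276.3522644042969), (24.762155532836914, 25.79390525817871), 70.18607330322266)
((257.5, 125.0), (34.0, 27.0), 90.0)
((395.05303955078125, 276.427001953125), (24.931665420532227, 25.735599517822266), 131.98043823242188)
((400.5498046875, 123.95475769042969), (25.923006057739258, 34.960384368896484), 2.726311206817627)
griptop [ 0.60354704 -0.20518395  0.08650537] [0.1, 0.1] gauge [ 0.64557735 -0.22852465  0.0768424 ] [0.2, 0.2] red [ 0.52952018 -0.16469296  0.06953025] [0.3, 0.3]
gauge-grip 0.048076350246752476 -0.5069262974462275
grip-red 0.08437710343074252 -0.5005193000745685
gauge-red 0.13245282508172102 -0.5028448315967214
```

All the checks match: grip top 86.5 mm, gauge to grip 48.1 mm, red pad to grip 84.4 mm. Carrier yaw is -0.503. Grasping.

```bash
python3 - <<'E'
from h import *
import pickle
g=[.6036,-.2052];yaw=-.503+np.pi
bot.goto([*g,.16],down(yaw));bot.set_gripper(1.0)
bot.line_to([*g,.051],max_speed=.08)
f0=bot.current_contact_force();bot.set_gripper(0.0,40)
print("open",bot.current_opening()*92,"grip",bot.current_grip_force(),bot.current_ee_pos(),f0)
bot.line_to([*g,.09],max_speed=.05)
bot.hold(.3);print("lift",bot.current_contact_force(),f0,bot.current_ft_torque(),bot.current_opening()*92)
bot.line_to([*g,.23],max_speed=.12);bot.hold(.2)
d=bot.read_camera("wrist");s=bot.read_camera("side");pickle.dump((d,s),open("held.pkl","wb"))
a=d["pixels"][60:300,220:440];cv2.imwrite("pics/held.png",np.hstack([cv2.resize(a,(440,480)),cv2.resize(s["pixels"][80:280,200:360],(360,480))]))
print(bot.current_clock())
E
```

```text
open 23.774610521851404 grip 39.994348883628845 [ 0.6036247  -0.20535551  0.0510321 ] [0.14730311 0.41855736 0.02201949]
lift [-0.56524504 -0.70856265 -6.31272203] [0.14730311 0.41855736 0.02201949] [-0.02869514 -0.22898259  0.04480109] 23.65299181460647
14.3583
```

View pics/held.png

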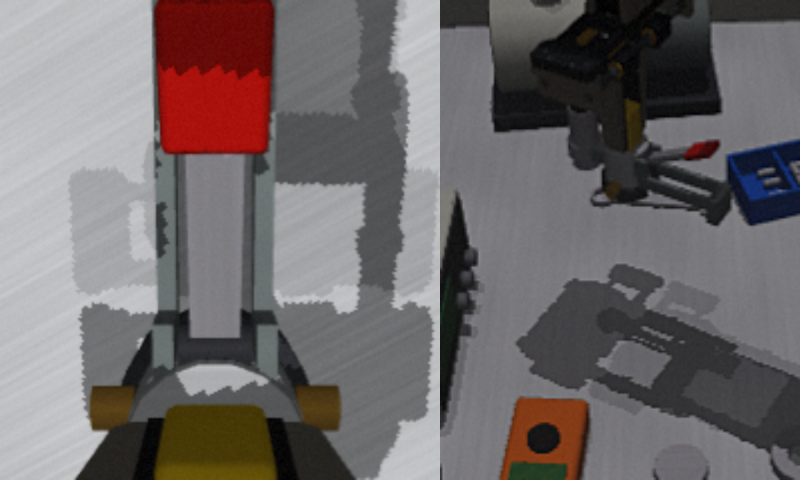

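The carrier is held squarely: jaw gap 23.8 mm, about 0.64 kg, red lever still up. Now carry it over the ball and check the pitch from two views.

```bash
python3 - <<'E'
from h import *
b=[.5659,.2281];yaw=-.4375+np.pi
bot.goto([*b,.23],down(yaw));bot.hold(.3)
print(bot.current_clock(),bot.current_ee_pos(),bot.current_joints())
w=bot.read_camera("wrist");s=bot.read_camera("side")
o=[]
for d in (w,s):
    m=mask(d,(0,150,60),(8,255,255))|mask(d,(172,150,60),(180,255,255))
    q=project(d,[b[0]-.0847*np.cos(-.4375),b[1]-.0847*np.sin(-.4375),.2516]);k=np.zeros_like(m);cv2.circle(k,tuple(int(x) for x in q),60,255,-1)
    c=max(cv2.findContours(m&k,0,1)[0],key=cv2.contourArea);r=cv2.minAreaRect(c);print(r,q);o.append((d,r[0]))
X,e=tri(o);print(X,e,"exp",b[0]-.0847*np.cos(-.4375),b[1]-.0847*np.sin(-.4375),.2516)
cv2.imwrite("pics/over.png",cv2.resize(s["pixels"][200:400,200:420],(660,600),interpolation=cv2.INTER_CUBIC))
E
```

```text
16.2583 [0.56618623 0.22749479 0.22997898] [ 1.84320864e-01  2.38654029e-01  1.47415713e+00 -9.02305952e-05
  1.42876784e+00 -9.47982105e-01]
((326.5, 97.0), (78.0, 59.0), 90.0) [327.15899547  94.92591571]
((344.0177917480469, 306.2512512207031), (19.592937469482422, 10.75830364227295), 4.085616588592529) [344.83118275 303.78479906]
[0.48969138 0.26375314 0.24504863] [0.6, 0.6] exp 0.48917758101382314 0.26398537898517355 0.2516
```

View pics/over.png

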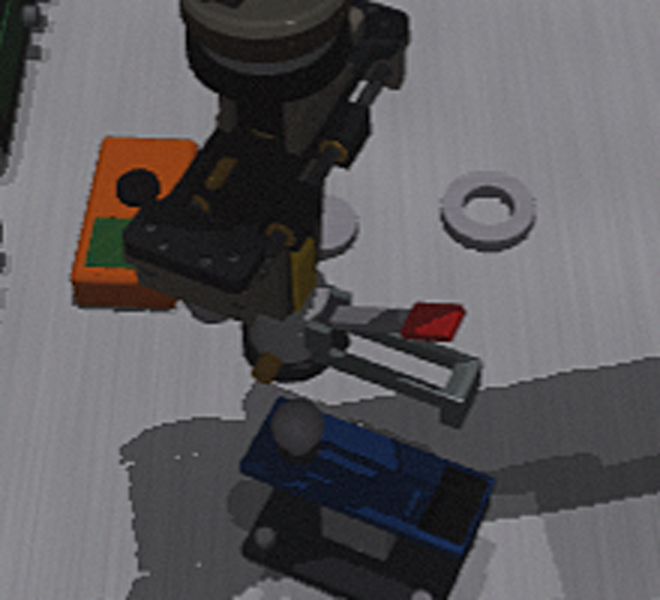

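The side view shows the carrier hanging over the ball with its tail along the plate and the lever open. The foot's lowest corner is near crop (442,425). The red pad reads a few mm low, so I'll check the pitch against the foot corners.

```bash
python3 - <<'E'
from h import *
s=bot.read_camera("side");p=bot.current_ee_pos();y=-.4375
for tilt in (0,.04):
    for n,q in (("foot+y",(-.108,.015,0)),("foot-y",(-.108,-.015,0)),("foot+y in",(-.096,.015,0)),("foot-y top",(-.108,-.015,.026)),("foot+y top",(-.108,.015,.026)),("boss +y end",(0,.035,.013)),("pad",(-.0845,0,.070))):
        x,yy,z=q;z-=.067;x,z=x*np.cos(tilt)-z*np.sin(-tilt),z*np.cos(tilt)+x*np.sin(tilt);z+=.067
        X=[p[0]+x*np.cos(y)-yy*np.sin(y),p[1]+x*np.sin(y)+yy*np.cos(y),p[2]-.051+z]
        u=project(s,X);print(tilt,n,((u-[200,200])*3).round(0))
E
```

```text
0 foot+y [460. 427.]
0 foot-y [481. 384.]
0 foot+y in [440. 419.]
0 foot-y top [483. 357.]
0 foot+y top [462. 400.]
0 boss +y end [262. 373.]
0 pad [434. 314.]
0.04 foot+y [465. 433.]
0.04 foot-y [485. 390.]
0.04 foot+y in [444. 425.]
0.04 foot-y top [485. 362.]
0.04 foot+y top [465. 406.]
0.04 boss +y end [266. 374.]
0.04 pad [433. 318.]
```

The foot corners match zero tilt to within about 0.02 rad. Descending with force monitoring.

```bash
python3 - <<'E'
from h import *
b=np.array([.5659,.2281])
bot.line_to([*b,.176],max_speed=.06);bot.hold(.3)
e=bot.current_ee_pos();b=b+(b-e[:2]);bot.line_to([*b,.172],max_speed=.03);bot.hold(.3)
f0=bot.current_contact_force();print(bot.current_ee_pos(),f0)
z=.172;log=[]
while z>.135:
    z-=.001 if z<.166 else .003
    bot.line_to([*b,z],max_speed=.015)
    f=bot.current_contact_force()-f0;log.append((round(z,4),round(bot.current_ee_pos()[2],4),*f.round(1)))
    if f[2]>6 or np.hypot(*f[:2])>6: break
for l in log: print(*l)
print(bot.current_ee_pos(),bot.current_clock())
E
```

```text
[0.56581421 0.22808313 0.17211898] [-0.45813654  0.62547058 -7.34941207]
0.169 0.1688 -0.5 -1.0 1.1
0.166 0.1658 0.9 -0.0 0.6
0.165 0.165 1.0 -0.8 0.6
0.164 0.1639 -0.1 -0.6 0.4
0.163 0.1629 0.9 -0.8 1.5
0.162 0.1619 0.7 -0.7 1.1
0.161 0.1609 0.6 -0.6 1.7
0.16 0.1599 0.8 -1.5 1.8
0.159 0.1589 0.4 -0.1 0.9
0.158 0.1579 0.3 -1.4 -0.0
0.157 0.1569 0.2 -0.9 0.7
0.156 0.1559 1.4 -0.9 0.6
0.155 0.1549 0.0 -0.8 1.4
0.154 0.1539 0.4 -0.5 0.8
0.153 0.1529 1.5 -1.2 0.6
0.152 0.1519 0.1 -0.9 0.2
0.151 0.1509 -0.1 -0.3 0.8
0.15 0.1499 0.5 -1.6 0.9
0.149 0.1489 0.3 -1.6 1.4
0.148 0.1479 0.5 -0.7 0.1
0.147 0.1469 1.0 -0.4 0.5
0.146 0.1459 1.1 -0.6 1.6
0.145 0.1449 0.2 -0.7 1.0
0.144 0.1439 0.1 0.2 0.9
0.143 0.1429 1.4 -0.8 0.5
0.142 0.1419 1.1 -1.2 1.0
0.141 0.1409 -0.0 0.3 1.0
0.14 0.1401 0.7 -1.3 0.8
0.139 0.1393 0.7 -1.3 3.9
0.138 0.1385 0.2 -2.6 4.6
0.137 0.1376 -0.3 -2.9 7.4
[0.5662357  0.22791863 0.13760515] 26.2917
```

The ball entered the bore with little side force, and the pins started to resist at TCP 0.1395 (predicted about 0.141). Pushing on to the click.

```bash
python3 - <<'E'
from h import *
f0=np.array([.2,-.3,-6.5])   # hanging, mean of the free descent
b=np.array([.5660,.2282]);z=.137;log=[]
while z>.1225:
    z-=.0007
    bot.line_to([*b,z],max_speed=.012)
    f=np.mean([bot.current_contact_force() for _ in range(1)],0)-f0
    b=b+np.clip(5e-5*f[:2],-2e-4,2e-4)
    log.append((round(z,4),round(bot.current_ee_pos()[2],4),*f.round(1)))
    if f[2]>16 or np.hypot(*f[:2])>9: break
for l in log: print(*l)
bot.hold(.2);print(bot.current_ee_pos(),bot.current_contact_force()-f0,bot.current_clock())
E
```

```text
0.1363 0.1368 -1.3 -2.8 8.6
0.1356 0.1359 1.4 -2.6 9.1
0.1349 0.1348 0.5 -1.1 7.1
0.1342 0.1339 2.7 -1.2 5.4
0.1335 0.1325 1.4 -0.2 2.4
0.1328 0.1315 -0.7 0.4 0.4
0.1321 0.1312 -2.5 2.7 -0.0
0.1314 0.1308 -2.2 2.2 -2.2
0.1307 0.1303 -1.6 1.8 -2.5
0.13 0.1299 -0.3 0.3 -3.2
0.1293 0.1293 1.2 -0.8 -3.7
0.1286 0.1285 1.9 -1.1 -4.5
0.1279 0.1276 2.2 -1.1 -4.3
0.1272 0.1266 1.2 -0.3 -6.3
0.1265 0.1261 -0.1 0.8 -6.0
0.1258 0.1257 -1.8 -0.1 -3.9
0.1251 0.1252 -2.1 -0.1 -3.6
0.1244 0.1247 -1.0 -1.1 -2.9
0.1237 0.1241 0.2 -1.7 -0.4
0.123 0.1236 -0.2 -1.2 1.6
0.1223 0.123 -1.8 -1.7 3.9
[0.56639884 0.22792684 0.12283753] [ 0.29282063 -2.47394878  5.1918304 ] 31.7417
```

It clicked at about 9 N, the pins then pulled the carrier in, and the force is now climbing on the crown. Pressing to about 14 N to make sure, then releasing.

```bash
python3 - <<'E'
from h import *
f0=np.array([.2,-.3,-6.5]);b=bot.current_ee_pos()[:2];z=.1223
b=np.array([.5660,.2280])
while z>.1185:
    z-=.0007;bot.line_to([*b,z],max_speed=.012);f=bot.current_contact_force()-f0
    print(round(z,4),bot.current_ee_pos()[2].round(4),f.round(1))
    if f[2]>14: break
# back off to the unloaded height: only the carrier's weight on the stand
while z<.127:
    z+=.0007;bot.line_to([*b,z],max_speed=.02);f=bot.current_contact_force()
    if abs(f[2])<1.2: break
print("eased",z,bot.current_contact_force())
bot.set_gripper(.5);bot.hold(.3)
p=bot.current_ee_pos();print(p,bot.current_contact_force(),bot.current_clock())
bot.line_to([p[0],p[1],.23],max_speed=.12);bot.hold(.2)
y=-.4375;ty=np.array([np.sin(y+np.pi),-np.cos(y+np.pi)])
s=bot.read_camera("side")
cv2.imwrite("pics/home.png",cv2.resize(np.hstack([s["pixels"][260:400,250:390],bot.read_camera("wrist")["pixels"][60:340,220:440][::2,::2]]),None,fx=3,fy=3,interpolation=cv2.INTER_CUBIC))
print(bot.current_clock())
E
```

```text
0.1216 0.1223 [-1.2 -2.1  8.2]
0.1209 0.1217 [-1.6 -3.  10.6]
0.1202 0.1213 [-2.4 -3.  13.4]
0.1195 0.1209 [-3.2 -3.7 16.7]
eased 0.12300000000000001 [ 1.93228668 -2.21111665 -0.52948887]
[0.56600521 0.22801141 0.12304345] [-0.1728245  -0.01955198 -0.76958684] 34.8
36.1417
```

View pics/home.png

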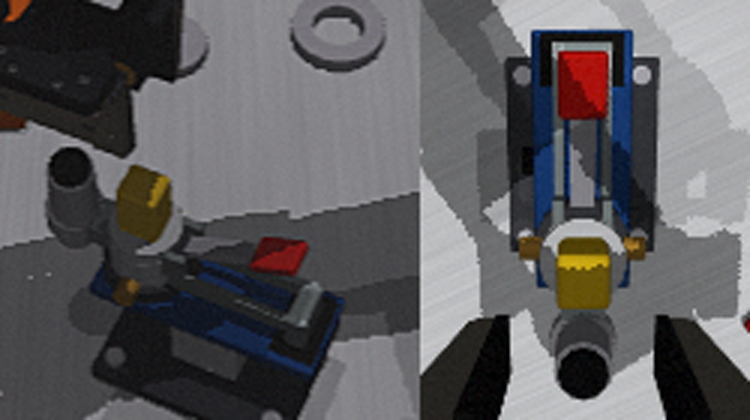

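The carrier sits on the ball, upright, with its tail along the plate and the lever still raised. The red pad is at (585,85) in the wrist crop and (278,255) in the side crop. Now shut the fingers and press the lever.

```bash
python3 - <<'E'
from h import *
c=np.array([.566,.228]);y=-.4375;p=c-.086*np.array([np.cos(y),np.sin(y)])
bot.set_gripper(0.0,30)
bot.goto([*p,.20],down(y+np.pi));bot.line_to([*p,.155],max_speed=.06);bot.hold(.2)
f0=bot.current_contact_force();z=.155;print(f0,bot.current_clock())
while z>.105:
    z-=.0015 if z>.118 else .0007
    bot.line_to([*p,z],max_speed=.02);f=bot.current_contact_force()-f0;print(round(z,4),bot.current_ee_pos()[2].round(4),f.round(1))
    if f[2]>14 or (f[2]>11 and z<.116): break
bot.hold(.3);print(bot.current_ee_pos(),(bot.current_contact_force()-f0).round(1),bot.current_clock())
E
```

```text
[-0.36531366  0.20597195  0.15602955] 38.4667
0.1535 0.1534 [-0.5 -1.3 -0.3]
0.152 0.1518 [ 0.6 -0.2  0.9]
0.1505 0.1503 [0.4 1.  0.6]
0.149 0.1488 [ 0.5  0.3 -0.5]
0.1475 0.1474 [ 0.7 -0.6  0.3]
0.146 0.146 [ 1.  -0.8 -0.7]
0.1445 0.1449 [-0.1  0.1  2.8]
0.143 0.1432 [-1.1  0.8  3.2]
0.1415 0.1414 [-1.3  0.3  3. ]
0.14 0.1398 [ 0.5 -0.4  3.4]
0.1385 0.1383 [-0.9  0.1  3.7]
0.137 0.1369 [-0.9  0.7  3. ]
0.1355 0.1354 [-0.5  0.4  2.6]
0.134 0.1338 [-0.7  1.2  3.3]
0.1325 0.1324 [-1.2  0.3  3. ]
0.131 0.1309 [-0.7  0.8  3.6]
0.1295 0.1294 [-0.9  0.7  3.6]
0.128 0.1278 [0.3 0.9 3.6]
0.1265 0.1264 [-1.2  1.5  3.2]
0.125 0.1249 [-1.   0.5  2.6]
0.1235 0.1233 [-0.7  1.2  3.6]
0.122 0.1219 [-1.8  1.4  2.8]
0.1205 0.1203 [-2.6  0.7  2.8]
0.119 0.1188 [-1.2  1.1  3.1]
0.1175 0.1174 [-1.5  1.5  3.2]
0.1168 0.1167 [-2.   1.9  3.6]
0.1161 0.116 [-1.8  1.7  3.6]
0.1154 0.1153 [-1.   0.6  4. ]
0.1147 0.1146 [-2.3  2.1  3.2]
0.114 0.1139 [-2.2  2.9  3.7]
0.1133 0.1132 [-2.5  1.4  3.5]
0.1126 0.1125 [-1.1  1.4  3.8]
0.1119 0.112 [-2.3  0.7  5.2]
0.1112 0.1114 [-3.1  1.2  5.6]
0.1105 0.1111 [-4.1  1.8  8.2]
0.1098 0.1107 [-4.9  1.5  9.7]
0.1091 0.1103 [-5.9  0.3 10.2]
0.1084 0.1099 [-6.8  1.  13.4]
[0.48826721 0.26467196 0.1099422 ] [-6.8  0.1 12.3] 48.2667
```

The lever met its stop at z about 0.112 (predicted 0.113 when shut), and the force then climbed to 13 N. Retreating and checking.

```bash
python3 - <<'E'
from h import *
p=bot.current_ee_pos()
bot.line_to([p[0],p[1],.13],max_speed=.06);bot.line_to([p[0]-.04,p[1]-.03,.24],max_speed=.15);bot.hold(.2)
w=bot.read_camera("wrist");s=bot.read_camera("side")
cv2.imwrite("pics/end.png",np.hstack([cv2.resize(s["pixels"][260:400,250:390],(420,420),interpolation=cv2.INTER_CUBIC),cv2.resize(w["pixels"][200:480],None,fx=.55,fy=1.5)[:420]]))
c=np.array([.566,.228]);y=-.4375
for n,x,z in (("pad shut",-.091,.041),("pad 0.39",-.0896,.0483),("grip",0,.087)):
    u=project(s,[c[0]+x*np.cos(y),c[1]+x*np.sin(y),.072+z]);print(n,((u-[250,260])*3).round())
m=(mask(s,(0,150,60),(8,255,255))|mask(s,(172,150,60),(180,255,255)))[260:400,250:390]
cc=max(cv2.findContours(m,0,1)[0],key=cv2.contourArea);print(np.array(cv2.minAreaRect(cc)[0])*3,bot.current_clock(),bot.current_contact_force())
E
```

```text
pad shut [288. 279.]
pad 0.39 [286. 271.]
grip [143. 180.]
[286.13795471 283.65518188] 50.0333 [-0.47269221 -1.08287613  0.63620369]
```

View pics/end.png

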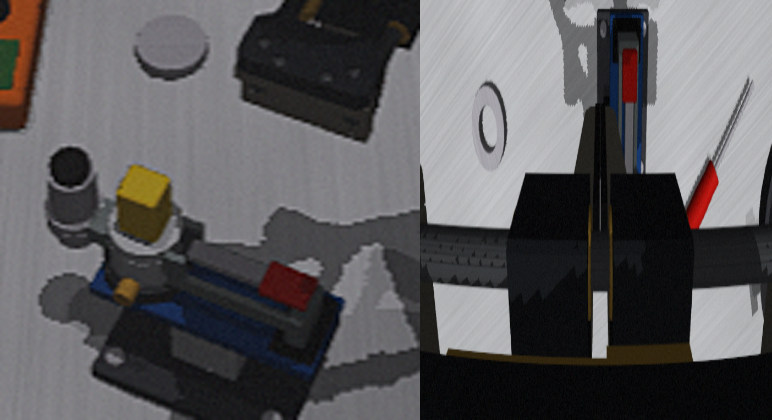

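The lever is level: the red pad is at (286,284) in the side crop, where the shut position projects to (288,279). The carrier is upright on the ball and the gripper is clear, so I'm handing in.

```bash
python3 -c "
from workcell import bot
print(bot.job_done(),bot.current_clock())"
```

```text
the job is handed in; nothing more can be done
the job is handed in; nothing more can be done
```

The carrier is seated on the ball with its tail along the blue plate, it clicked home before the red lever was pressed fully down to its stop, and the job was handed in with the gripper clear at about 50 s; the hand-in call returned no pass or fail verdict.

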